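# Sort the spare parts into the bin tray

### The job

The steel tray holds four blue bins, each with one sample part in it: put each good loose part from the bench into the bin that holds one like it, standing upright on the bin's floor beside the sample. They are ceramic and fine-finned, so set them down gently, never drop them. Two damaged parts do not belong, the ribbed insulator without a stud and the fuse with only one blade: leave them standing where they are.

Things in the scene. Friction and masses are not known exactly. Their poses are not given: they have to be found in the camera images.
- bin_stud: Fixed blue open bin in the tray, 130 (x) x 94 x 32 mm outside, walls and floor 3 mm, thumb tab at its -x end. It holds a fixed sample: a ribbed white insulator with a steel stud on top, at bin x 15 to 57 mm, y within 21 mm, top 78 mm above the bench. New part goes in the empty -x side (inner walls at x = -62, y = -44 and 44 mm). Origin: centre of the underside; inner floor 3 mm above it, 6 mm above the bench.
- bin_hex: Fixed blue open bin in the tray, 130 (x) x 94 x 32 mm outside, walls and floor 3 mm, thumb tab at its -x end. It holds a fixed sample: a six-sided white standoff, at bin x 17 to 59 mm, y within 21 mm, top 51 mm above the bench. New part goes in the empty -x side (inner walls at x = -62, y = -44 and 44 mm). Origin: centre of the underside; inner floor 3 mm above it, 6 mm above the bench.
- bin_fuse: Fixed blue open bin in the tray, 130 (x) x 94 x 32 mm outside, walls and floor 3 mm, thumb tab at its -x end. It holds a fixed sample: a white blade fuse with two blades, its length across the bin, at bin x 30 to 54 mm, y within 34 mm, top 50 mm above the bench. New part goes in the empty -x side (inner walls at x = -62, y = -44 and 44 mm). Origin: centre of the underside; inner floor 3 mm above it, 6 mm above the bench.
- bin_sink: Fixed blue open bin in the tray, 130 (x) x 94 x 32 mm outside, walls and floor 3 mm, thumb tab at its -x end. It holds a fixed sample: a finned aluminium heat sink, its length across the bin, at bin x 25 to 55 mm, y within 30 mm, top 44 mm above the bench. New part goes in the empty -x side (inner walls at x = -62, y = -44 and 44 mm). Origin: centre of the underside; inner floor 3 mm above it, 6 mm above the bench.
- insulator: Loose round ribbed white porcelain insulator, 42 mm diameter, its 30 mm neck ending 50 mm up, with a 10 mm steel stud and a brass nut on top (72 mm to the stud's tip). Stands on the bench. Origin: centre of the underside, z up. About 0.17 kg.
- standoff: Loose six-sided white porcelain standoff post, 36 mm across flats (42 mm across corners), 44 mm tall, flat top with a brass insert. Stands on the bench. Origin: centre of the underside, z up. Two of its flats face its +y and -y. About 0.12 kg.
- fuse: Loose blade fuse: rectangular white ceramic body 42 mm (x) x 24 mm (y), 44 mm tall, aluminium end caps above and below, and a flat copper blade (11 mm thick) standing out of both ends, 68 mm long over the blades. Stands on the bench. Origin: centre of the underside, z up. x along its length. About 0.15 kg.
- heatsink: Loose aluminium heat sink, 60 mm (x, along the fins) x 30 mm (y), 38 mm tall, fins upward; its outer sides are flat. Stands on the bench. Origin: centre of the underside, z up. About 0.11 kg.
- studless: Look-alike that does not belong: the same ribbed white insulator (42 mm diameter, 50 mm tall) but its stud is missing: flat top with a dark hole. Stands on the bench. Origin: centre of the underside, z up. 
- broken_fuse: Look-alike that does not belong: the same blade fuse (42 x 24 x 44 mm body) but with a blade at only one end, +x (reaching 34 mm from the origin); the other is broken off. Stands on the bench. Origin: centre of the underside, z up. 
Not all that is in view belongs to the job. Leave any green or yellow look-alike of the bin_fuse alone.

How it is judged:
At the end, for the whole second after the job is handed in: Each of the four good parts stands upright (0.12 rad) and at rest on the floor of the bin with the matching sample (origin inside the inner walls, underside within 4 mm of the floor); the studless insulator and the one-bladed fuse are within 20 mm of where they started (x of insulator in the frame of bin_stud between -0.062 and 0.062 m and y of insulator in the frame of bin_stud between -0.044 and 0.044 m and z of insulator in the frame of bin_stud below 0.007 m and angle between each of insulator, standoff, fuse, heatsink's own z axis and vertical below 0.12 rad and linear speed of each of insulator, standoff, fuse, heatsink below 0.02 m/s and angular speed of each of insulator, standoff, fuse, heatsink below 0.2 rad/s and x of standoff in the frame of bin_hex between -0.062 and 0.062 m and y of standoff in the frame of bin_hex between -0.044 and 0.044 m and z of standoff in the frame of bin_hex below 0.007 m and x of fuse in the frame of bin_fuse between -0.062 and 0.062 m and y of fuse in the frame of bin_fuse between -0.044 and 0.044 m and z of fuse in the frame of bin_fuse below 0.007 m and x of heatsink in the frame of bin_sink between -0.062 and 0.062 m and y of heatsink in the frame of bin_sink between -0.044 and 0.044 m and z of heatsink in the frame of bin_sink below 0.007 m and distance of each of studless, broken_fuse from where it was at the start of the episode below 0.02 m); the robot touches nothing.
It fails at once if the studless (a part to be left alone) was moved more than 20 mm or tipped (distance of studless from where it was at the start of the episode above 0.02 m or angle between studless's own z axis and vertical above 0.3 rad).
It fails at once if the broken fuse (a part to be left alone) was moved more than 20 mm or tipped (distance of broken_fuse from where it was at the start of the episode above 0.02 m or angle between broken_fuse's own z axis and vertical above 0.3 rad).
It fails at once if a good part was dropped from more than about 3 cm, or thrown ((linear speed of insulator above 0.8 m/s and contact force between insulator and the fingers below 0.01 N) or (linear speed of standoff above 0.8 m/s and contact force between standoff and the fingers below 0.01 N) or (linear speed of fuse above 0.8 m/s and contact force between fuse and the fingers below 0.01 N) or (linear speed of heatsink above 0.8 m/s and contact force between heatsink and the fingers below 0.01 N)).
It also fails if it takes over 128 s, if anything falls off the work surface, if the arm or the gripper's body presses on something with over 40 N, if the wrist force passes 120 N, or if a joint passes its speed limit or range.

### The arm

A 6-joint arm with a two-finger parallel gripper is mounted at the origin on the work surface. World frame = base frame: x ahead of the robot, y to its left, z up, the work surface at z = 0. Lengths are in m, angles in rad, forces in N, time in s.
With the tool pointing down it reaches from about 0.375 to 0.975 m from the base axis. Payload 3.8 kg.
Tool frame: the origin (TCP) lies on the centre line of the jaws, within the pads' length; the fingertips stand 14 mm ahead of it and the grasp point (between the pads) lies 5 mm behind it; z points along the fingers, y is the line along which they close (so a half turn about z gives the same grasp; the last joint's range is limited). The gripper opens to 85 mm and grips with 20 to 120 N. Pads are 22 mm wide; open, the fingers measure 114 mm over their backs; the gripper's body (76 mm by 85 mm) begins 54 mm behind the grasp point. The pads swing forward as they close: fully open they stand 13 mm farther back than shut.
Start: joints at [-1.253, 0.264, 1.604, -0, 1.274, -0.037], TCP at [0.234, -0.633, 0.245] pointing down, gripper open.
Joint ranges: [-2.63, 2.63], [-0.94, 2.18], [0.31, 2.57], [-1.31, 4.45], [0, 2.66], [-2.55, 2.55]. Speed limits (rad/s): [2.57, 2.57, 3.14, 3.14, 3.14, 3.14].

### API

Orientations are given as a rotation vector (axis times angle).
In Python, from workcell import bot, eyes, spot_in gives the robot as it stands.
- The arm moves only by the tool carry_out, never from a script. Its argument "series" is text: rows parted by semicolons, each of 4 numbers parted by spaces: the shift along the world's x, y, z in m, then the turn about the world's z in degrees. In form: tx ty tz roll; .... A call has 1 to 20 rows; each row shifts and turns the commanded pose from where the row before left it; what a row does not reach is not made up. A row lasts 1/8 s, in which the tool goes at most 62.5 mm and 10.7 degrees, less where a joint would pass 70% of its speed; a pose out of reach is approached as far as the arm can. A call is refused whole if a number of a shift passes 0.0625 or a number of a turn 10.7, either way. A call with a gripper value outside its range is refused whole. "jaw" is the gripper command: -1 is shut, 1 is fully open, values between are in proportion, set as the call begins (left out, the last holds). The fingers move at their own pace and stop on an object; "grip_force" is the grip in N (left out, the last holds). Time passes only in rows, so rows that do not move let the fingers close. It gives the time, the measured TCP pose, the force, the opening and the grip force at its end, in the units of the state.
- bot.read_state(): the state, without advancing time (a new reading comes with each control period).
- eyes.read_camera(name): name is "scene" or "top" or "wrist"; returns (picture, depth): 480x640x3 uint8, blue, green, red; 480x640 float32, m along the optical axis (not along the pixel's ray), 0 where there is no reading.
- eyes.get_calibration(name): a dict with "K" (3x3 intrinsics, pixels), "position" and "rotation" of the camera in the world; the wrist camera has in their place "T_tool_cam" (4x4, takes a point from camera to tool coordinates, whose origin is the TCP and whose axes are the flange's). Camera axes: x right, y down, z forward; pixel columns grow to the right and rows downward; lengths in m; the calibration is good to about 2 mm. A picture is of the moment at which its call begins: read the wrist's pose just before it. get_calibration takes no time and is no camera call.
- bot.finish_job(): hands the job in; it is judged then, once.
Trained networks look in the newest picture that a camera, given by its name, has taken for a name from the list of things; names that differ only in an ending like _2 or _b are one class to them, and where a whole thing is asked for, a point or a joint stands for the part that bears it (a point fixed in the world has none). Each returns a list of dicts, best first, with "score" (0 to 1); they miss things now and then, are a little off and sometimes report something else, mostly with a low value. They report only what shows in the picture. A call takes as long as a camera call. They do not tell look-alikes from the thing itself.
- spot_in(camera, target): "rect" ([centre column, centre row, width, height] in pixels, round what is visible of it).
The state is a dict: "time": time; "q": joint angles; "joint_vel": joint speeds; "joint_torque": joint torques, N m; "tool_pos": TCP position; "tcp_rot": TCP orientation; "wrist_force": force on the tool from outside, world axes, zero at the start; "torque": the same for the moment, N m; "width": opening from 0.0 (shut) to 1.0 (fully open); "grip_force": force on a finger pad.
Only numpy, scipy, OpenCV 4.12 (cv2) and the standard library are available. Lean on these libraries where they do the work, as an engineer would, in place of code of your own. Each camera call takes 0.05 s, during which the arm holds its last target. There are 200 camera calls.

## Working session

There is one attempt and no reset: what is moved stays moved. The work goes in short steps, Python scripts to look and compute and a tool call to move; the robot and the scene stay as the last step left them, time stands still between calls to the robot, and variables do not carry over. Pictures are saved under pics/ and viewed, at most 14 in all, crops included, and the job is handed in when it is done.

Besides the shell and the picture viewer there is one more tool, called after "Call:" as name(argument=value, ...), one argument or row to a line, values as JSON. carry_out: Moves the arm, as the interface text tells. Its arguments: {"type":"object","properties":{"series":{"type":"string"},"jaw":{"type":"number"},"grip_force":{"type":"number"}},"required":["series"]}

```bash
mkdir -p pics; ls
python3 - <<'E'
from workcell import bot, eyes, spot_in
import cv2,numpy as np
for c in ["scene","top"]:
    im,d=eyes.read_camera(c); cv2.imwrite(f"pics/{c}0.png",im); np.save(f"{c}d.npy",d)
    k=eyes.get_calibration(c); print(c,k)
for t in ["bin_stud","bin_hex","bin_fuse","bin_sink","insulator","standoff","fuse","heatsink","studless","broken_fuse"]:
    print(t,[(np.round(r["rect"]).astype(int).tolist(),round(r["score"],2)) for r in spot_in("top",t)])
print(bot.read_state())
E
```

```text
pics
scene {'K': array([[440.28188702,   0.        , 319.53047267],
       [  0.        , 440.28188702, 246.02648052],
       [  0.        ,   0.        ,   1.        ]]), 'position': array([1.29103867, 0.07781801, 0.63114573]), 'rotation': array([-1.63361826, -1.72302323,  0.88250223])}
top {'K': array([[540.04101914,   0.        , 318.06856082],
       [  0.        , 540.04101914, 237.03394789],
       [  0.        ,   0.        ,   1.        ]]), 'position': array([0.40017434, 0.01568442, 1.23157898]), 'rotation': array([-2.13089323,  2.18648951, -0.0932384 ])}
bin_stud [([252, 188, 46, 60], 0.91)]
bin_hex [([431, 267, 28, 8], 0.2)]
bin_fuse [([169, 246, 52, 69], 0.97), ([148, 154, 44, 58], 0.76), ([264, 334, 51, 65], 0.66), ([252, 250, 46, 63], 0.64), ([253, 189, 44, 59], 0.32)]
bin_sink [([297, 189, 40, 64], 0.83)]
insulator [([383, 222, 21, 14], 0.53)]
standoff [([430, 215, 26, 17], 0.77)]
fuse [([433, 266, 29, 13], 0.64)]
heatsink [([487, 216, 27, 26], 0.78)]
studless [([381, 273, 22, 17], 0.52), ([490, 268, 32, 16], 0.47), ([251, 250, 42, 63], 0.17)]
broken_fuse [([490, 268, 31, 18], 0.79)]
{'time': 0.6, 'q': array([-1.25290505e+00,  2.63875861e-01,  1.60396290e+00, -1.46894402e-05,
        1.27370074e+00, -3.68873265e-02]), 'joint_vel': array([ 0.00198884, -0.00038299, -0.00070075,  0.00084085,  0.00119169,
        0.00130507]), 'joint_torque': array([-2.12510536e-04, -5.14643133e+01, -3.67455983e+01, -1.14161855e-04,
        1.26907285e-03, -9.56934798e-06]), 'tool_pos': array([ 0.23448939, -0.63297518,  0.24531608]), 'tcp_rot': array([ 3.09223901e+00,  5.54363852e-01, -1.01536881e-05]), 'wrist_force': array([0.51677827, 0.65277051, 0.17216236]), 'torque': array([ 0.01810049,  0.03315133, -0.03196357]), 'grip_force': 0.0, 'width': 1.0026782176870321}
```

Run:
```python
import cv2
a=cv2.imread("pics/top0.png"); cv2.imwrite("pics/topc.png",cv2.resize(a[110:400,120:540],(800,552),interpolation=cv2.INTER_CUBIC))
```

```text
(no output)
```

View pics/top0.png

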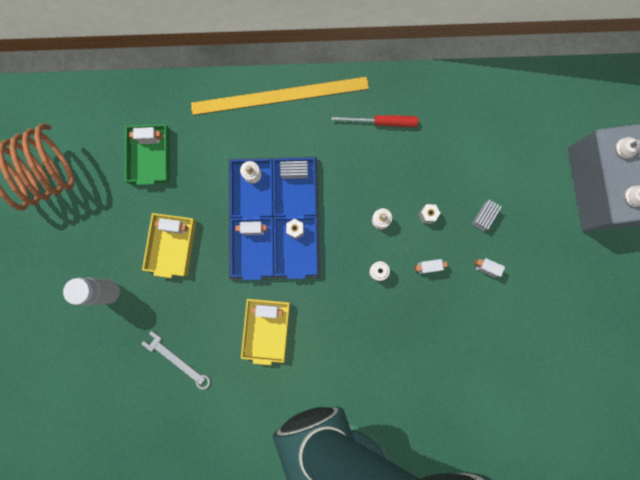

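View pics/scene0.png

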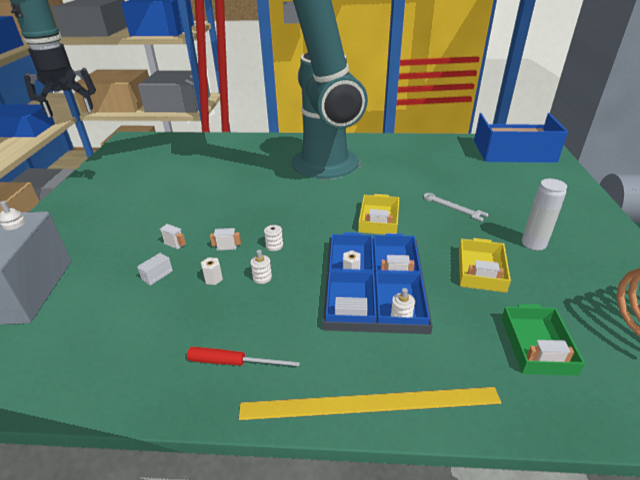

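View pics/topc.png

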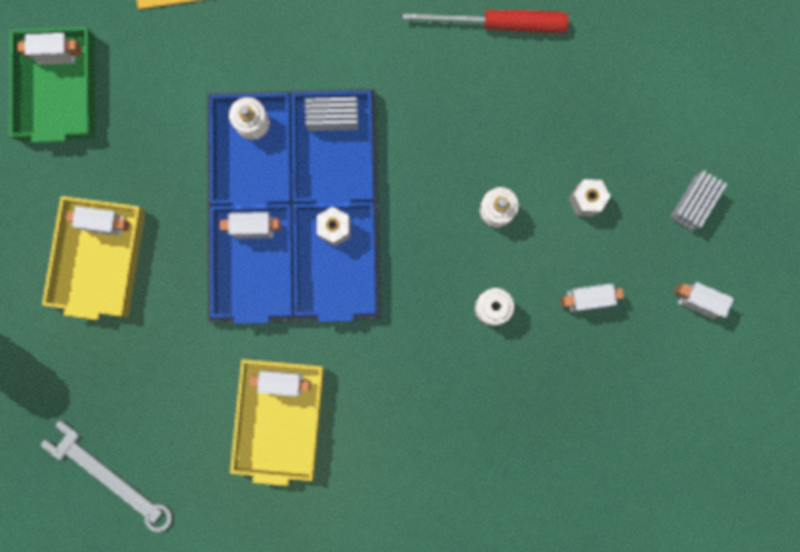

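The top view shows the tray of blue bins: stud at (252,188), sink (297,189), fuse (252,250), hex (297,250). Loose parts are the insulator (383,218), standoff (430,214), heat sink (487,216) and fuse (432,267). The studless insulator is at (380,271) and the one-bladed fuse at (490,268).

```bash
cat > h.py <<'E'
import numpy as np,cv2
from scipy.spatial.transform import Rotation as R
from workcell import bot,eyes,spot_in
def cloud(c,im=None,d=None):
    if c=="wrist":
        s=bot.read_state(); im,d=eyes.read_camera(c); k=eyes.get_calibration(c)
        T=np.eye(4);T[:3,:3]=R.from_rotvec(s["tcp_rot"]).as_matrix();T[:3,3]=s["tool_pos"];T=T@np.array(k["T_tool_cam"])
        Rm,p=T[:3,:3],T[:3,3]
    else:
        if im is None: im,d=eyes.read_camera(c)
        k=eyes.get_calibration(c); Rm,p=R.from_rotvec(k["rotation"]).as_matrix(),k["position"]
    K=k["K"]; v,u=np.mgrid[:480,:640]
    P=np.stack([(u-K[0,2])/K[0,0]*d,(v-K[1,2])/K[1,1]*d,d],-1)@Rm.T+p
    P[d==0]=np.nan
    return im,P
def rect(p):
    (c,s,a)=cv2.minAreaRect((p[:,:2]*1000).astype(np.float32))
    return np.round(c,1),np.round(s,1),round(a,1)
E
python3 - <<'E'
from h import *
im,P=cloud("top",cv2.imread("pics/top0.png"),np.load("topd.npy"))
print("bench z",np.nanmedian(P[290:310,380:480,2]))
z=P[...,2]
m=((z>0.012)&(z<.1)).astype(np.uint8)
m[:, :340]=0; m[:200]=0; m[300:]=0; m[:,530:]=0
n,l,st,ce=cv2.connectedComponentsWithStats(m)
for i in range(1,n):
    if st[i,4]<40: continue
    q=P[l==i]; zt=np.percentile(q[:,2],97); t=q[q[:,2]>zt-.006]
    print(ce[i].round(),"ztop",zt.round(4),"top",rect(t),t[:,:2].mean(0).round(4),len(t),"all",rect(q))
    for zz in (.04,.05):
        pass
b=(im[...,0]>1.7*im[...,1])&(im[...,0]>60)
b[:150]=0;b[290:]=0;b[:,:220]=0;b[:,330:]=0
r=P[b&(z>.028)&(z<.042)]; print("rim",rect(r),len(r)); 
print("floor z",np.median(z[b&(z<.015)]))
r=P[b]; print(rect(r))
c=eyes.get_calibration("wrist"); print(c)
E
```

```text
bench z 0.000104111261628681
[487. 215.] ztop 0.0413 top (array([ 566.4, -343.5]), array([30.6, 59.5]), 56.5) [ 0.5655 -0.3434] 170 all (array([ 566.3, -343.5]), array([31.5, 61.2]), 57.4)
[430. 214.] ztop 0.0478 top (array([ 572.4, -214.4]), array([36. , 37.9]), 55.9) [ 0.5726 -0.2147] 190 all (array([ 572.3, -214.7]), array([40.2, 36.8]), 87.9)
[382. 219.] ztop 0.0718 top (array([ 563.7, -107.5]), array([9.3, 8. ]), 32.6) [ 0.5641 -0.1076] 18 all (array([ 564.3, -107.7]), array([39.8, 41.1]), 43.4)
[490. 267.] ztop 0.0477 top (array([ 448.1, -344.2]), array([46.9, 24.3]), 65.7) [ 0.4485 -0.3439] 198 all (array([ 450.2, -339. ]), array([58.1, 24.8]), 65.5)
[431. 266.] ztop 0.0477 top (array([ 454.8, -212.2]), array([23.7, 46.6]), 5.9) [ 0.4544 -0.2124] 193 all (array([ 454.7, -212.5]), array([23.9, 68.7]), 6.2)
[380. 271.] ztop 0.0529 top (array([447.1, -97.9]), array([37.8, 40.2]), 69.5) [ 0.4469 -0.0981] 190 all (array([446.8, -97.6]), array([39.8, 39.6]), 89.0)
rim (array([572.4, 136.2]), array([271.8, 192. ]), 0.0) 1319
floor z 0.00580058503111025
(array([605.8, 106.3]), array([304.1, 153.7]), 33.2)
{'K': array([[398.15277637,   0.        , 324.33032713],
       [  0.        , 398.15277637, 245.19619822],
       [  0.        ,   0.        ,   1.        ]]), 'T_tool_cam': array([[-1.12604154e-03, -9.60022075e-01, -2.79922040e-01,
         7.13167152e-02],
       [ 9.99999268e-01, -1.20501448e-03,  1.10029883e-04,
         2.98955386e-04],
       [-4.42941229e-04, -2.79921711e-01,  9.60022729e-01,
        -1.29269960e-01],
       [ 0.00000000e+00,  0.00000000e+00,  0.00000000e+00,
         1.00000000e+00]])}
```

Run:
```python
from h import *
from scipy.optimize import minimize
im,P=cloud("top",cv2.imread("pics/top0.png"),np.load("topd.npy"))
z=P[...,2]
b=(im[...,0]>1.7*im[...,1])&(im[...,0]>60)
b[:150]=0;b[290:]=0;b[:,:220]=0;b[:,330:]=0
r=P[b&(z>.030)&(z<.04)][:,:2]*1000
def f(p):
    cx,cy,a,g,h=p; c,s=np.cos(a),np.sin(a)
    q=(r-[cx,cy]); x=c*q[:,0]+s*q[:,1]; y=-s*q[:,0]+c*q[:,1]
    x=np.abs(x)-65-g; y=np.abs(y)-47-h   # bin frame
    dx=np.abs(np.abs(x)-63.5);dy=np.abs(np.abs(y)-45.5)
    d=np.minimum(dx,dy)
    return np.minimum(d,6).mean()
best=min((minimize(f,[574,136+dy,a,1,1],method="Nelder-Mead",options=dict(maxiter=4000)) for dy in(-4,0,4) for a in(-.04,-.02,0,.02,.04)),key=lambda o:o.fun)
print(best.x,best.fun)
cx,cy,a,g,h=best.x
for n,sx,sy in(("stud",1,1),("sink",1,-1),("fuse",-1,1),("hex",-1,-1)):
    x,y=sx*(65+g),sy*(47+h); c,s=np.cos(a),np.sin(a); B=np.array([cx+c*x-s*y,cy+s*x+c*y])
    T=lambda u:(B+[c*u,s*u]).round(1)
    print(n,B.round(1),"target -22:",T(-22))
    q=P[(z>.042)&(np.hypot(P[...,0]*1000-B[0],P[...,1]*1000-B[1])<75)&~b]*1000
    # sample in bin frame
    d=q[:,:2]-B; xb=c*d[:,0]+s*d[:,1]; yb=-s*d[:,0]+c*d[:,1]; k=(abs(xb)<62)&(abs(yb)<44)
    print("  sample x",np.percentile(xb[k],[1,99]).round(),"y",np.percentile(yb[k],[1,99]).round(), "z",np.percentile(q[k,2],98).round())
print(np.degrees(a))
```

```text
[ 5.74497090e+02  1.35853791e+02 -2.91849550e-03  2.05536783e+00
  1.84122954e+00] 1.1206291058166098
stud [641.7 184.5] target -22: [619.7 184.6]
  sample x [17. 56.] y [-19.  19.] z 79.0
sink [641.4  86.8] target -22: [619.4  86.9]
  sample x [25. 56.] y [-30.  29.] z 48.0
fuse [507.6 184.9] target -22: [485.6 185. ]
  sample x [30. 55.] y [-34.  26.] z 55.0
hex [507.3  87.2] target -22: [485.3  87.3]
  sample x [20. 57.] y [-17.  17.] z 55.0
-0.16721747494900652
```

Call:
carry_out(
  series="0.04 0.06 0 -5; 0.04 0.06 0 -5; 0.04 0.06 0 -5; 0.04 0.06 0 -5; 0.03 0.05 0 0;0 0 0 0;0 0 0 0",
  jaw=1,
  grip_force=40,
)

```text
time: 1.48
tool_pos: [0.4033, -0.3751, 0.2456]
tcp_rot: [3.141, 0.011, 0.0]
wrist_force: [-0.5, -0.6, 0.4]
width: 1.001
grip_force: 0.0
```

Call:
carry_out(
  series="0.02 0.05 0.02 0; 0.02 0.05 0.02 0; 0.02 0.05 0.01 0; 0 0 0 0; 0 0 0 0",
)

```text
time: 2.1
tool_pos: [0.4628, -0.2263, 0.2952]
tcp_rot: [3.141, 0.008, -0.001]
wrist_force: [-0.8, -0.5, -0.6]
width: 1.001
grip_force: 0.0
```

```bash
cat > part.py <<'E'
from h import *
s=bot.read_state(); print(s["tool_pos"].round(4))
im,P=cloud("wrist"); cv2.imwrite("pics/w1.png",im)
z=P[...,2]; m=((z>.012)&(z<.1)&(P[...,0]<.65)&(P[...,0]>.38)&(P[...,1]<-.05)&(P[...,1]>-.42)).astype(np.uint8)
n,l,st,ce=cv2.connectedComponentsWithStats(m)
for i in range(1,n):
    if st[i,4]<150: continue
    q=P[l==i]; zt=np.percentile(q[:,2],97); t=q[q[:,2]>zt-.006]
    print(ce[i].round(),"zt",zt.round(4),"top",rect(t),len(t),"all",rect(q))
E
python3 part.py
```

```text
[ 0.4628 -0.2263  0.2952]
[451.  90.] zt 0.04 top (array([ 569.1, -343.6]), array([30.7, 60.3]), 56.9) 1472 all (array([ 569.2, -343.7]), array([30.7, 60.6]), 56.8)
[312.  81.] zt 0.0466 top (array([ 575.9, -214.7]), array([40.7, 36. ]), 25.0) 1543 all (array([ 575.8, -214.8]), array([41.1, 36. ]), 25.0)
[194.  90.] zt 0.0726 top (array([ 567.1, -108. ]), array([9.7, 9.8]), 4.9) 154 all (array([ 567.1, -108.1]), array([40.7, 41.2]), 26.3)
[310. 208.] zt 0.0461 top (array([ 457.8, -212.2]), array([24.4, 46. ]), 6.6) 1178 all (array([ 457.9, -212.3]), array([24.5, 67.9]), 6.7)
[439. 215.] zt 0.0462 top (array([ 451.1, -344.4]), array([47.1, 24. ]), 64.7) 1159 all (array([ 453.5, -339.4]), array([58.2, 24.1]), 64.6)
[195. 216.] zt 0.052 top (array([450.2, -98.2]), array([40.7, 40.1]), 57.6) 1339 all (array([450. , -98.4]), array([40.9, 41.4]), 77.8)
```

View pics/w1.png

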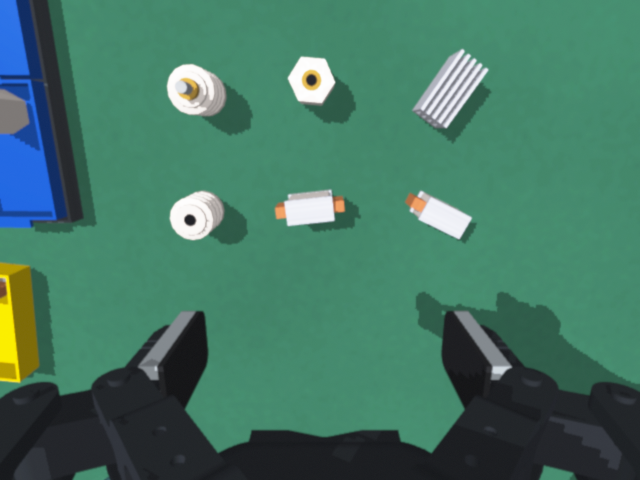

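The wrist view shows the six loose parts: insulator (194,90), standoff (312,81), heat sink (451,90), studless (195,216), fuse (310,208) and broken fuse (439,215). Positions agree with the top view to about 3 mm.

Call:
carry_out(
  series="0.035 0.04 0 0; 0.035 0.04 0 0; 0.033 0.038 -0.02 0; 0 0 0 0; 0 0 -0.05 0; 0 0 -0.05 0; 0 0 -0.05 0; 0 0 0 0; 0 0 0 0",
)

```text
time: 3.28
tool_pos: [0.5669, -0.1086, 0.127]
tcp_rot: [3.141, 0.006, 0.003]
wrist_force: [0.7, 0.3, 0.5]
width: 1.0
grip_force: 0.0
```

Call:
carry_out(
  series="0 0 -0.04 0; 0 0 -0.04 0; 0 0 -0.017 0; 0 0 0 0; 0 0 0 0",
)

```text
time: 3.9
tool_pos: [0.5682, -0.1075, 0.0306]
tcp_rot: [3.141, 0.009, 0.006]
wrist_force: [0.5, 0.2, -0.2]
width: 1.001
grip_force: 0.0
```

Call:
carry_out(
  series="0 0 0 0; 0 0 0 0; 0 0 0 0; 0 0 0 0; 0 0 0 0; 0 0 0 0; 0 0 0 0; 0 0 0 0",
  jaw=-1,
  grip_force=40,
)

```text
time: 4.9
tool_pos: [0.5669, -0.1071, 0.0292]
tcp_rot: [3.141, 0.009, 0.002]
wrist_force: [-1.6, -0.2, 5.8]
width: 0.478
grip_force: 40.8
```

Call:
carry_out(
  series="0 0 0.03 0; 0 0 0.05 0; 0 0 0.05 0; 0.01 0.04 0 0; 0.01 0.05 0 0; 0.01 0.05 0 0; 0.01 0.05 0 0; 0.007 0.05 0 0; 0.006 0.03 0 0; 0 0.021 0 0; 0 0 0 0; 0 0 0 0",
)

```text
time: 6.4
tool_pos: [0.6187, 0.183, 0.1579]
tcp_rot: [3.141, 0.008, -0.001]
wrist_force: [-0.1, 0.0, -1.4]
width: 0.478
grip_force: 41.0
```

Call:
carry_out(
  series="0 0.001 -0.04 0; 0 0 -0.04 0; 0 0 -0.02 0; 0 0 -0.01 0; 0 0 -0.005 0; 0 0 -0.003 0; 0 0 0 0; 0 0 0 0",
)

```text
time: 7.4
tool_pos: [0.6197, 0.1853, 0.0411]
tcp_rot: [-3.141, -0.009, -0.002]
wrist_force: [-0.3, 0.0, -2.0]
width: 0.483
grip_force: 41.0
```

Call:
carry_out(
  series="0 0 -0.002 0; 0 0 -0.001 0; 0 0 -0.001 0; 0 0 -0.001 0; 0 0 0 0; 0 0 0 0",
)

```text
time: 8.15
tool_pos: [0.6192, 0.1851, 0.0353]
tcp_rot: [-3.142, -0.009, -0.0]
wrist_force: [-0.7, -0.1, -1.3]
width: 0.475
grip_force: 41.1
```

Call:
carry_out(
  series="0 0 -0.001 0; 0 0 -0.001 0; 0 0 0 0; 0 0 0 0",
)

```text
time: 8.65
tool_pos: [0.6192, 0.1851, 0.0353]
tcp_rot: [3.142, 0.009, -0.0]
wrist_force: [-5.2, -1.3, 9.9]
width: 0.481
grip_force: 42.1
```

Call:
carry_out(
  series="0 0 0 0; 0 0 0 0; 0 0 0 0; 0 0 0 0; 0 0 0 0",
  jaw=0.25,
)

```text
time: 9.28
tool_pos: [0.6191, 0.185, 0.0331]
tcp_rot: [3.142, 0.009, -0.0]
wrist_force: [0.9, 0.4, 0.4]
width: 0.627
grip_force: 0.0
```

Call:
carry_out(
  series="0 0 0.01 0; 0 0 0.02 0; 0 0 0.05 0; 0 0 0.06 0; 0 0 0.06 0; 0 0 0.04 0;0 0 0 0",
)

```text
time: 10.15
tool_pos: [0.622, 0.1858, 0.2815]
tcp_rot: [-3.138, -0.009, -0.019]
wrist_force: [-0.1, -0.9, -1.1]
width: 0.627
grip_force: 0.0
```

```bash
cat > binchk.py <<'E'
from h import *
import sys
cx,cy=map(float,sys.argv[1:3])
for c in("top","scene"):
    im,P=cloud(c); cv2.imwrite(f"pics/{sys.argv[3]}_{c}.png",im)
    z=P[...,2]; b=(im[...,0]>1.5*im[...,2])&(im[...,0]>60)
    m=(abs(P[...,0]-cx)<.037)&(abs(P[...,1]-cy)<.042)&~b&(z>.012)&(z<.1); q=P[m]
    if len(q)<10: print(c,"none");continue
    zt=np.percentile(q[:,2],97); t=q[q[:,2]>zt-.006]; print(c,len(q),"zt",zt.round(4),rect(t),rect(q))
E
python3 binchk.py .62 .1848 a
```

```text
top 89 zt 0.0569 (array([619.6, 170.7]), array([34.6, 12.5]), 10.4) (array([617.4, 170.7]), array([38.1, 14.4]), 6.4)
scene 428 zt 0.0747 (array([622.4, 183.9]), array([8.3, 9.3]), 85.4) (array([611.5, 187.3]), array([43.9, 61.8]), 83.0)
```

Call:
carry_out(
  series="-0.006 -0.04 -0.02 -5; -0.006 -0.05 -0.02 -5; -0.006 -0.05 -0.02 -5; -0.006 -0.05 -0.02 -5; -0.006 -0.05 -0.02 -5; -0.006 -0.05 -0.02 -5; -0.006 -0.05 -0.01 -5; -0.005 -0.04 0 0; 0 -0.021 0 0; 0 0 0 0; 0 0 0 0",
  jaw=1,
)

```text
time: 11.62
tool_pos: [0.5722, -0.2147, 0.143]
tcp_rot: [-2.998, 0.935, 0.001]
wrist_force: [-0.1, 0.3, -0.3]
width: 0.996
grip_force: 0.0
```

```bash
python3 binchk.py .62 .1848 b; sed -i 's/w1.png/w2.png/' part.py; python3 part.py
```

```text
top 324 zt 0.0764 (array([615.9, 183.9]), array([8.9, 8.2]), 85.1) (array([622.5, 187.7]), array([55.1, 40.4]), 32.4)
scene 434 zt 0.075 (array([620.8, 183.9]), array([ 8. , 10.5]), 88.0) (array([611.4, 186.8]), array([41.9, 64.3]), 79.8)
[ 0.5724 -0.2145  0.1432]
[508. 128.] zt 0.0398 top (array([ 569.4, -343.3]), array([31.4, 60.3]), 56.7) 4905 all (array([ 569.5, -343.2]), array([31.6, 60.2]), 56.4)
[321. 243.] zt 0.0464 top (array([ 576. , -214.4]), array([35.9, 41.5]), 54.8) 3100 all (array([ 576.1, -214.4]), array([36. , 41.6]), 55.2)
[588. 285.] zt 0.0458 top (array([ 452.3, -342.2]), array([43.5, 25.6]), 64.2) 2771 all (array([ 454.5, -337.8]), array([56. , 25.7]), 64.6)
[411. 378.] zt 0.0457 top (array([ 458.2, -211.9]), array([25.9, 46.5]), 7.2) 2359 all (array([ 458.3, -211.7]), array([26.1, 68.1]), 6.6)
```

Call:
carry_out(
  series="0.003 0 -0.04 0; 0 0 -0.04 0; 0 0 -0.026 0; 0 0 -0.01 0; 0 0 0 0; 0 0 0 0",
)

```text
time: 12.52
tool_pos: [0.5765, -0.2162, 0.0289]
tcp_rot: [2.999, -0.935, 0.004]
wrist_force: [-0.2, -0.1, -0.2]
width: 1.0
grip_force: 0.0
```

Call:
carry_out(
  series="0 0 0 0; 0 0 0 0; 0 0 0 0; 0 0 0 0; 0 0 0 0; 0 0 0 0; 0 0 0 0",
  jaw=-1,
)

```text
time: 13.4
tool_pos: [0.5757, -0.2162, 0.028]
tcp_rot: [2.999, -0.936, 0.002]
wrist_force: [0.7, 0.0, 6.2]
width: 0.414
grip_force: 41.4
```

Call:
carry_out(
  series="0 0 0.03 0; 0 0 0.05 0; 0 0 0.05 0; -0.01 0.04 0 5; -0.01 0.05 0 5; -0.02 0.05 0 5; -0.02 0.05 0 5; -0.015 0.05 0 5; -0.015 0.04 0 5; 0 0.021 0 5; 0 0 0 0; 0 0 0 0",
)

```text
time: 14.9
tool_pos: [0.4848, 0.0846, 0.1567]
tcp_rot: [3.141, 0.008, -0.002]
wrist_force: [0.1, -1.0, -0.0]
width: 0.412
grip_force: 40.7
```

Call:
carry_out(
  series="0 0.002 -0.04 0; 0 0 -0.04 0; 0 0 -0.02 0; 0 0 -0.012 0; 0 0 -0.004 0; 0 0 -0.003 0; 0 0 0 0; 0 0 0 0",
)

```text
time: 15.9
tool_pos: [0.4858, 0.0872, 0.039]
tcp_rot: [-3.141, -0.009, -0.002]
wrist_force: [-0.5, -0.1, -1.1]
width: 0.415
grip_force: 40.8
```

Call:
carry_out(
  series="0 0 -0.001 0; 0 0 -0.001 0; 0 0 -0.001 0; 0 0 0 0; 0 0 0 0",
)

```text
time: 16.52
tool_pos: [0.4851, 0.0871, 0.0352]
tcp_rot: [3.142, 0.009, -0.0]
wrist_force: [-0.1, 0.4, -1.4]
width: 0.416
grip_force: 40.8
```

Call:
carry_out(
  series="0 0 -0.001 0; 0 0 -0.001 0; 0 0 0 0; 0 0 0 0",
)

```text
time: 17.02
tool_pos: [0.4853, 0.0871, 0.034]
tcp_rot: [3.142, 0.009, -0.0]
wrist_force: [-2.4, -0.8, 5.2]
width: 0.415
grip_force: 41.5
```

Call:
carry_out(
  series="0 0 0 0; 0 0 0 0; 0 0 0 0; 0 0 0 0; 0 0 0 0",
  jaw=0.1,
)

```text
time: 17.65
tool_pos: [0.4851, 0.0871, 0.0332]
tcp_rot: [-3.142, -0.009, 0.0]
wrist_force: [-0.2, -0.2, -0.1]
width: 0.555
grip_force: 0.0
```

Call:
carry_out(
  series="0 0 0.01 0; 0 0 0.02 0; 0 0 0.05 0; 0 0 0.06 0; -0.005 -0.05 0.02 10; -0.005 -0.05 0 10; -0.005 -0.05 0 10; -0.005 -0.05 0 10; -0.01 -0.05 0 10; 0 -0.05 0 10; 0 0 0 10; 0 0 0 10; 0 0 0 10; 0 0 0 6;0 0 0 0;0 0 0 0",
)

```text
time: 19.65
tool_pos: [0.4558, -0.2093, 0.1935]
tcp_rot: [2.112, 2.325, 0.0]
wrist_force: [0.8, -0.2, 0.1]
width: 0.545
grip_force: 0.0
```

```bash
python3 binchk.py .487 .087 c; sed -i 's/w2.png/w3.png/' part.py; python3 part.py; python3 -c "
from h import *
print(bot.read_state()['q'].round(2))"
```

```text
top 249 zt 0.0542 (array([480.8,  86.5]), array([33.2, 37.2]), 88.8) (array([480.5,  85.8]), array([38.7, 35. ]), 0.2)
scene 279 zt 0.0496 (array([487.2,  87.3]), array([43.8, 34. ]), 1.0) (array([479.9,  86.1]), array([58.4, 36.1]), 1.1)
[ 0.4558 -0.2093  0.1934]
[332.  63.] zt 0.052 top (array([450.4, -97.8]), array([40.5, 40.9]), 78.3) 3447 all (array([450.3, -98. ]), array([41.1, 40.8]), 76.7)
[327. 231.] zt 0.046 top (array([ 458.1, -212.4]), array([23.7, 46.6]), 6.4) 2069 all (array([ 458.1, -212.3]), array([23.7, 68.5]), 6.2)
[305. 378.] zt 0.0458 top (array([ 451.4, -344.5]), array([47.7, 24.6]), 64.7) 1552 all (array([ 453.7, -339.6]), array([58.6, 24.7]), 64.4)
[-0.48 -0.03  2.03 -0.    1.14 -0.58]
```

Call:
carry_out(
  series="0.001 -0.003 -0.05 0; 0 0 -0.05 0; 0 0 -0.04 0; 0 0 -0.02 0; 0 0 -0.0095 0; 0 0 0 0; 0 0 0 0",
  jaw=0.6,
)

```text
time: 20.68
tool_pos: [0.4579, -0.2128, 0.0249]
tcp_rot: [2.109, 2.325, 0.001]
wrist_force: [-0.1, -0.3, 0.8]
width: 0.798
grip_force: 0.0
```

Call:
carry_out(
  series="0 0 0 0; 0 0 0 0; 0 0 0 0; 0 0 0 0; 0 0 0 0; 0 0 0 0; 0 0 0 0",
  jaw=-1,
)

```text
time: 21.55
tool_pos: [0.4574, -0.2125, 0.0244]
tcp_rot: [2.11, 2.326, 0.0]
wrist_force: [-0.3, 0.2, 5.2]
width: 0.273
grip_force: 40.2
```

Call:
carry_out(
  series="0 0 0.03 0; 0 0 0.05 0; 0 0 0.05 0; 0.01 0.04 0 -5.5; 0.01 0.05 0 0; 0.01 0.05 0 0; 0 0.05 0 0; 0 0.05 0 0; 0 0.05 0 0; 0 0.05 0 0; 0 0.04 0 0; 0 0.017 0 0; 0 0 0 0; 0 0 0 0",
)

```text
time: 23.3
tool_pos: [0.4866, 0.1836, 0.1533]
tcp_rot: [2.22, 2.222, -0.002]
wrist_force: [-0.3, 0.2, -1.1]
width: 0.274
grip_force: 39.7
```

Call:
carry_out(
  series="0.001 0.001 -0.04 0; 0 0 -0.04 0; 0 0 -0.02 0; 0 0 -0.012 0; 0 0 -0.004 0; 0 0 -0.002 0; 0 0 0 0; 0 0 0 0",
)

```text
time: 24.3
tool_pos: [0.4884, 0.186, 0.0365]
tcp_rot: [2.219, 2.223, 0.002]
wrist_force: [0.5, -0.7, -1.3]
width: 0.269
grip_force: 39.7
```

Call:
carry_out(
  series="0 0 -0.001 0; 0 0 -0.001 0; 0 0 -0.001 0; 0 0 0 0; 0 0 0 0",
)

```text
time: 24.92
tool_pos: [0.4878, 0.1857, 0.0326]
tcp_rot: [-2.22, -2.223, 0.0]
wrist_force: [0.0, -0.3, -2.1]
width: 0.277
grip_force: 39.7
```

Call:
carry_out(
  series="0 0 -0.001 0; 0 0 -0.001 0; 0 0 0 0; 0 0 0 0",
)

```text
time: 25.42
tool_pos: [0.4878, 0.1857, 0.0307]
tcp_rot: [-2.22, -2.223, 0.0]
wrist_force: [0.7, 0.2, -1.2]
width: 0.275
grip_force: 39.7
```

Call:
carry_out(
  series="0 0 -0.001 0; 0 0 0 0; 0 0 0 0",
)

```text
time: 25.8
tool_pos: [0.488, 0.1858, 0.0304]
tcp_rot: [2.22, 2.223, 0.0]
wrist_force: [-2.3, 0.2, 5.5]
width: 0.271
grip_force: 40.6
```

Call:
carry_out(
  series="0 0 0 0; 0 0 0 0; 0 0 0 0; 0 0 0 0; 0 0 0 0",
  jaw=-0.13,
)

```text
time: 26.42
tool_pos: [0.4878, 0.1857, 0.0296]
tcp_rot: [2.22, 2.223, -0.0]
wrist_force: [-0.0, -0.2, -1.0]
width: 0.437
grip_force: 0.0
```

Call:
carry_out(
  series="0 0 0.01 0; 0 0 0.02 0; 0 0 0.05 0; 0 0 0.06 0; 0 -0.05 0.02 5; 0.01 -0.05 0 5; 0.01 -0.05 0 5; 0.01 -0.05 0 5; 0.01 -0.05 0 5; 0.01 -0.05 0 5; 0.01 -0.05 0 5; 0.01 -0.05 0 5; 0.01 -0.05 0 5; 0 -0.05 0 5; 0 -0.03 0 5; 0 0 0 2;0 0 0 0;0 0 0 0",
)

```text
time: 28.68
tool_pos: [0.5679, -0.343, 0.1899]
tcp_rot: [-0.889, -3.013, -0.0]
wrist_force: [0.1, 0.1, -0.3]
width: 0.437
grip_force: 0.0
```

```bash
python3 binchk.py .488 .185 d; sed -i 's/w3.png/w4.png/' part.py; python3 part.py; python3 -c "
from h import *
print(bot.read_state()['tcp_rot'].round(3))"
```

```text
top 309 zt 0.054 (array([484.4, 185.6]), array([46.6, 22.4]), 88.6) (array([484.2, 185.3]), array([67.6, 23.2]), 89.0)
scene 509 zt 0.0489 (array([489.8, 186. ]), array([27.9, 45.6]), 1.9) (array([478.3, 189. ]), array([74. , 54.8]), 88.4)
[ 0.568  -0.3431  0.1899]
[232.  87.] zt 0.0461 top (array([ 451.7, -344.3]), array([46.6, 24.4]), 64.6) 2907 all (array([ 454.1, -339.4]), array([57.5, 24.4]), 64.3)
[307. 229.] zt 0.04 top (array([ 562. , -354.9]), array([ 2.4, 60. ]), 56.4) 324 all (array([ 562.2, -354.7]), array([ 2.8, 60.1]), 56.4)
[316. 229.] zt 0.0398 top (array([ 566.1, -349. ]), array([ 2.7, 60. ]), 56.0) 303 all (array([ 566. , -349.1]), array([ 2.8, 60.1]), 56.4)
[325. 227.] zt 0.04 top (array([ 569.6, -343.3]), array([ 2.2, 59.5]), 57.1) 310 all (array([ 569.6, -343.2]), array([ 2.3, 59.6]), 57.1)
[334. 229.] zt 0.04 top (array([ 573.3, -337.7]), array([ 2.8, 59.6]), 56.5) 318 all (array([ 573.3, -337.7]), array([ 2.9, 59.9]), 56.4)
[343. 228.] zt 0.04 top (array([ 577.1, -332.1]), array([ 2.9, 59.8]), 56.5) 335 all (array([ 577.2, -332.1]), array([ 2.9, 59.9]), 56.5)
[0.889 3.013 0.   ]
```

Call:
carry_out(
  series="0.001 -0.001 -0.05 0; 0 0 -0.05 0; 0 0 -0.04 0; 0 0 -0.02 0; 0 0 -0.008 0; 0 0 0 0; 0 0 0 0",
  jaw=0.6,
)

```text
time: 29.7
tool_pos: [0.5703, -0.3462, 0.0238]
tcp_rot: [0.889, 3.01, -0.002]
wrist_force: [-0.8, -0.9, 0.6]
width: 0.798
grip_force: 0.0
```

Call:
carry_out(
  series="0 0 0 0; 0 0 0 0; 0 0 0 0; 0 0 0 0; 0 0 0 0; 0 0 0 0; 0 0 0 0",
  jaw=-1,
)

```text
time: 30.58
tool_pos: [0.5695, -0.3457, 0.0227]
tcp_rot: [0.89, 3.011, -0.001]
wrist_force: [-0.6, 0.1, 5.8]
width: 0.343
grip_force: 41.5
```

Call:
carry_out(
  series="0 0 0.03 0; 0 0 0.05 0; 0 0 0.05 0; 0.01 0.04 0 -7; 0.01 0.05 0 -10; 0.01 0.05 0 -10; 0.01 0.05 0 -10; 0.01 0.05 0 -10; 0 0.05 0 -10; 0 0.05 0 0; 0 0.04 0 0; 0.002 0.03 0 0; 0 0.02 0 0;0 0 0 0; 0 0 0 0",
)

```text
time: 32.45
tool_pos: [0.6206, 0.0838, 0.1513]
tcp_rot: [2.22, 2.223, -0.002]
wrist_force: [-0.7, 0.7, -1.6]
width: 0.343
grip_force: 40.8
```

Call:
carry_out(
  series="0.001 0.003 -0.04 0; 0 0 -0.04 0; 0 0 -0.02 0; 0 0 -0.012 0; 0 0 -0.004 0; 0 0 -0.003 0; 0 0 0 0; 0 0 0 0",
)

```text
time: 33.45
tool_pos: [0.6225, 0.0879, 0.0336]
tcp_rot: [2.219, 2.223, 0.002]
wrist_force: [-0.5, -0.2, -0.9]
width: 0.343
grip_force: 40.8
```

Call:
carry_out(
  series="0 0 -0.001 0; 0 0 -0.001 0; 0 0 -0.001 0; 0 0 0 0; 0 0 0 0",
)

```text
time: 34.08
tool_pos: [0.6218, 0.0877, 0.0296]
tcp_rot: [-2.22, -2.223, 0.0]
wrist_force: [0.8, 0.2, -1.0]
width: 0.342
grip_force: 40.8
```

Call:
carry_out(
  series="0 0 -0.001 0; 0 0 -0.001 0; 0 0 0 0; 0 0 0 0",
)

```text
time: 34.58
tool_pos: [0.622, 0.0878, 0.0287]
tcp_rot: [2.22, 2.223, 0.0]
wrist_force: [-1.9, -0.5, 5.3]
width: 0.347
grip_force: 41.6
```

Call:
carry_out(
  series="0 0 0 0; 0 0 0 0; 0 0 0 0; 0 0 0 0; 0 0 0 0",
  jaw=-0.05,
)

```text
time: 35.2
tool_pos: [0.6218, 0.0877, 0.0276]
tcp_rot: [-2.22, -2.223, 0.0]
wrist_force: [0.5, -0.1, -0.1]
width: 0.476
grip_force: 0.0
```

Call:
carry_out(
  series="0 0 0.01 0; 0 0 0.02 0; 0 0 0.05 0; 0 0 0.06 0; 0 0 0.06 0; 0 -0.06 0 0; 0 -0.06 0 0; 0 -0.06 0 0; 0 -0.06 0 0; 0 -0.06 0 0;0 0 0 0;0 0 0 0",
)

```text
time: 36.7
tool_pos: [0.6219, -0.2124, 0.229]
tcp_rot: [2.22, 2.221, 0.002]
wrist_force: [0.3, 0.9, -0.2]
width: 0.472
grip_force: 0.0
```

Run:
```python
from h import *
out=[]
for c,s in(("top",np.s_[150:285,220:400]),("scene",np.s_[215:335,150:440])):
    im,P=cloud(c); a=im[s]; out.append(cv2.resize(a,(800,int(a.shape[0]*800/a.shape[1])) if c=="scene" else (350,262)))
    z=P[...,2]
    b=(im[...,0]>1.5*im[...,2])&(im[...,0]>60)
    for n,x,y in(("ins",.620,.185),("hex",.486,.087),("fuse",.488,.186),("sink",.622,.088),("studless",.449,-.098),("broken",.451,-.344)):
        q=P[(abs(P[...,0]-x)<.03)&(abs(P[...,1]-y)<.036)&~b&(z>.012)&(z<.1)]
        if len(q)<10: print(c,n,"none");continue
        zt=np.percentile(q[:,2],97); t=q[q[:,2]>zt-.006]; print(c,n,zt.round(3),rect(t))
cv2.imwrite("pics/end.png",np.vstack([out[1],np.pad(out[0],((0,0),(0,450),(0,0)))])[:600])
```

```text
top ins 0.078 (array([615.4, 183.6]), array([7.3, 8.8]), 1.8)
top hex 0.054 (array([480.9,  86.5]), array([33.3, 37.5]), 88.9)
top fuse 0.054 (array([484.5, 184.6]), array([48.2, 22.5]), 88.7)
top sink 0.047 (array([618.8,  87.6]), array([29.9, 58.6]), 0.5)
top studless 0.053 (array([446.1, -98.1]), array([39.5, 36. ]), 66.5)
top broken none
scene ins 0.075 (array([621.2, 183.9]), array([ 8.4, 11. ]), 87.5)
scene hex 0.05 (array([486.5,  87.2]), array([44., 34.]), 1.0)
scene fuse 0.049 (array([488.5, 186.2]), array([44.3, 30.5]), 86.7)
scene sink 0.043 (array([623.7,  87.9]), array([34., 59.]), 0.1)
scene studless 0.049 (array([453.1, -98.7]), array([39.4, 39. ]), 86.7)
scene broken 0.043 (array([ 453.7, -344.5]), array([49.4, 26.3]), 62.8)
```

View pics/end.png

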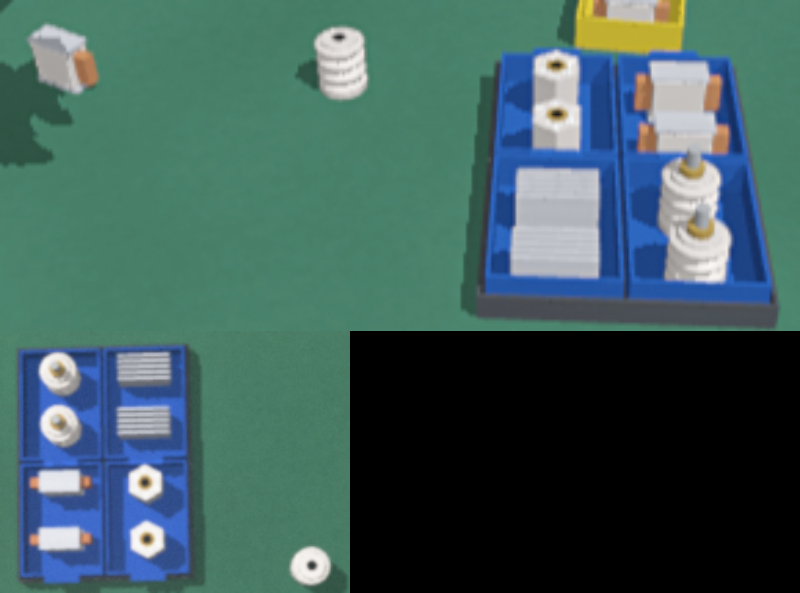

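All four parts stand upright beside their matching samples, at the same height as the samples. The two damaged parts are where they started: studless at scene crop (340,62) and the broken fuse at (65,60).

```bash
python3 -c "
from workcell import bot
print(bot.finish_job())"
```

```text
the job is handed in; nothing more can be done
None
```

I handed the job in at about 37 s of the 128 s: the last pictures show all four good parts standing upright in their matching bins and the two damaged parts still where they started, but no verdict came back.

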